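Lift the soap dish clear of the ledge and hold it level

ROBOT

A 6-joint arm with a two-finger parallel gripper is mounted at the origin on the work surface. World frame = base frame: x ahead of the robot, y to its left, z up, the work surface at z = 0. Lengths are in mm, angles in rad, forces in N, time in s.
With the tool pointing down it reaches from about 275 to 1000 mm from the base axis. Payload 8.4 kg.
Tool frame: the origin (TCP) lies at the very end of the fingers, on their centre line; the grasp point (between the pads) lies r.hold_point_z behind it (r.hold_point_z is the distance from the TCP to the grasp point, in mm); x points along the fingers, z is the direction in which the jaws open and shut, and the axes are right-handed (so a half turn about x gives the same grasp; the last joint's range is limited). The gripper opens to 85 mm and grips with 20 to 120 N. Pads are 22 mm wide; open, the fingers measure 114 mm over their backs; the gripper's body (76 mm by 85 mm) begins 54 mm behind the grasp point. The pads swing forward as they close: fully open they stand 13 mm farther back than shut.
Start: joints at [1.261, 0.353, 1.633, -0, 1.155, -0.002], TCP at [189.35, 595.629, 231.281] pointing down, gripper open.
Joint ranges: [-2.63, 2.63], [-0.92, 2.1], [0.06, 2.66], [-1.3, 4.44], [0, 2.69], [-3.02, 3.02]. Speed limits (rad/s): [2.22, 2.22, 2.79, 3.14, 3.14, 3.14].

INTERFACE

Orientations are given as [roll, pitch, yaw] about the fixed x, y, z axes, in that order (R = Rz(yaw) Ry(pitch) Rx(roll)).
In Python, from rig import r gives the robot as it stands.
- The arm moves only by the tool jog_arm, never from a script. Its argument "series" is a list of rows, each a list of 7 numbers: the turn, a rotation vector about the tool's x, y, z in degrees, then the shift along the tool's x, y, z in cm, then the opening, from 0 (shut) to 1 (fully open). In form: [[wx, wy, wz, tx, ty, tz, fingers], ...]. A call has 1 to 20 rows; each row shifts and turns the commanded pose from where the row before left it, along the tool's axes as they then stand; what a row does not reach is not made up. A row lasts 1/10 s, in which the tool goes at most 50 mm and 8.59 degrees, less where a joint would pass 70% of its speed; a pose out of reach is approached as far as the arm can. A call with a gripper value outside its range is refused whole. The fingers move at their own pace and stop on an object; "force" is the grip in N (left out, the last holds). Time passes only in rows, so rows that do not move let the fingers close. It gives the time, the measured TCP pose, the force and the opening at its end, in the units of the state.
- r.sense(): the state, without advancing time (a new reading comes with each control period).
- r.grab_frame(name): name is "side" or "top" or "wrist"; returns (picture, depth): 480x640x3 uint8, red, green, blue; 480x640 float32, mm along the optical axis (not along the pixel's ray), 0 where there is no reading.
- r.get_calibration(name): a dict with "mtx" (3x3 intrinsics, pixels), "position" and "rotation" of the camera in the world; the wrist camera has in their place "mount" (4x4, takes a point from camera to tool coordinates, whose origin is the TCP and whose axes are the tool frame's). Camera axes: x right, y down, z forward; pixel columns grow to the right and rows downward; lengths in mm; the calibration is good to about 2 mm. A picture is of the moment at which its call begins: read the wrist's pose just before it. get_calibration takes no time and is no camera call.
- r.sign_off(): hands the job in, once; it reports no verdict.
The state is a dict: "clock": time; "qpos": joint angles; "qvel": joint speeds; "joint_efforts": joint torques, N m; "eef_pos": TCP position; "tcp_rot": TCP orientation; "contact_force": force on the tool from outside, world axes, zero at the start; "wrist_torque": the same for the moment, N m; "opening": opening from 0.0 (shut) to 1.0 (fully open).
Only numpy, scipy, OpenCV 4.12 (cv2) and the standard library are available. Lean on these libraries where they do the work, as an engineer would, in place of code of your own. Each camera call takes 0.05 s, during which the arm holds its last target.

TASK

I want to wipe the ledge under the soap dish. Slide the tumbler holder along its rail, all the way to the end stop on your left, so that it no longer hangs over the dish; then take hold of the oval soap dish, lift it about 15 cm off the ledge with the bar of soap lying in it, and finish while still holding it there in the gripper, steady and level. Leave everything else on the ledge where it is.

Things in the scene. Friction and masses are not known exactly. Their poses are not given: they have to be found in the camera images.
- rail: Stainless ledge rail fixed to the ledge: a flat bar 364 mm long, 26 mm tall and 10 mm thick, its centre line 125 mm above the ledge, on two posts with round flanges. Origin on the ledge straight below the middle of the bar; its y axis runs along the bar (roughly the robot's left), its x axis points away from the robot. A dark end-stop collar sits on the bar 150 mm either side of the middle. Its place and yaw vary a little.
- holder (a joint): Slide of the tumbler holder along the rail's +y axis, in m: 0 against the right-hand stop, 0.26 against the left-hand stop (slider 40 mm long). Moves with about 2 N of friction and stays where it is left. The slider carries an arm that reaches 120 mm from the bar toward the robot, ending in a ring with a white tumbler fixed tight in it (72 mm across its rim, from 75 to 170 mm above the ledge).
- knob (a point): Centre of the round grip knob standing upright on top of the holder's slider: 28 mm in diameter, 28 mm tall, 171 mm above the ledge; it does not turn; a handy place to take hold of the holder from above. The slider's top face lies 24 mm below this point, the end-stop collars' tops 27 mm below it. Moves with the holder.
- tumbler (a point): Centre of the underside of the tumbler in the holder, 75 mm above the ledge. At the start it hangs over or partly over the soap dish.
- dish_center (a point): Centre (half-way up) of the loose oval soap dish, white porcelain: 124 mm long (its y axis), 62 mm wide (its x axis) with straight upright sides 62 mm long and round ends, 34 mm tall, so 17 mm above its underside; open on top, walls 5 mm, 0.2 to 0.36 kg. z axis up. Gripped across its 62 mm width, outside, from above.
- dish: The same soap dish, origin at the centre of its underside, same axes.
- soap_center (a point): Centre of the loose beige bar of soap lying in the dish, 42 x 78 x 23 mm (its x, y, z), resting on ribs 12 mm above the dish's underside; its top is about level with the dish's rim. 0.06 to 0.1 kg.
- nail_brush: Wooden nail brush, 88 x 36 x 45 mm, origin at the centre of its underside, long axis x; lies left of the dish, near the rail's left half, low enough for the tumbler to pass over. Leave alone.
- scraper: Stainless tongue scraper, a flat wire loop about 173 x 57 x 5 mm, long axis x, lying between the robot and the dish. Leave alone.
- dispenser: Matte black pump dispenser, closed, 66 mm in diameter, 172 mm tall, origin at the centre of its underside. Far left or far right. Leave alone.
- lotion: Plain bottle, 54 mm in diameter, 150 mm tall, origin at the centre of its underside. Far right or far left. Leave alone.
- jar: Low glass jar with a metal lid, 64 mm in diameter, 44 mm tall, at the left. Leave alone.
- toothbrush: White toothbrush lying flat, about 185 mm long, 17 mm tall, at the right. Leave alone.
- pad_box: Lidded wooden box, 79 x 124 x 56 mm with its knob, behind the rail. Leave alone.
Mind the look-alikes: they are no part of the job. Leave any black look-alike of the dish alone. There is more than one size of the part that bears soap_center; the job needs the larger.

How it is judged (in metres and radians):
On the way, in this order (a step that is already met when the one before it is completed fails the run):
1. the tumbler holder stands against the left-hand end stop while the dish still stands on the ledge (value of joint holder above 0.254 m and height (world z) of dish_center below 0.03 m), for 0.2 s.
2. the soap dish is held in the air by the gripper, level and steady (height (world z) of dish_center between 0.117 and 0.217 m and angle between dish_center's own z axis and vertical below 0.12 rad and contact force between dish and the fingers above 2 N and linear speed of dish below 0.03 m/s and angular speed of dish below 0.2 rad/s), for 0.5 s.
At the end, for the whole second after the job is handed in: The gripper is still holding the soap dish in the air: its underside 10 to 20 cm above the ledge, tilted less than 0.12 rad (7 degrees), practically still, touching nothing but the fingers and its soap; the soap lies in it; the tumbler holder is within 6 mm of the left-hand stop (all of step 2 and value of joint holder above 0.254 m and contact force between dish and rail below 0.05 N and contact force between dish and nail_brush below 0.05 N and contact force between dish and scraper below 0.05 N and contact force between dish and dispenser below 0.05 N and contact force between dish and lotion below 0.05 N and contact force between dish and jar below 0.05 N and contact force between dish and toothbrush below 0.05 N and contact force between dish and pad_box below 0.05 N and x of soap_center in the frame of dish_center between -0.02 and 0.02 m and y of soap_center in the frame of dish_center between -0.035 and 0.035 m and z of soap_center in the frame of dish_center between -0.01 and 0.022 m); the arm keeps its last pose, push and grip.
It fails at once if the dish is tipped more than 0.35 rad (angle between dish_center's own z axis and vertical above 0.35 rad).
It fails at once if the soap leaves the dish (distance between soap_center and dish_center above 0.06 m).
It fails at once if another thing on the ledge is moved more than 3 cm (distance of any of nail_brush, scraper, dispenser, lotion, jar, toothbrush, pad_box from where it was at the start of the episode above 0.03 m).
It also fails if it takes over 51 s, if anything falls off the work surface, if the arm or the gripper's body presses on something with over 40 N, if the wrist force passes 120 N, or if a joint passes its speed limit or range.

## Working session

There is one attempt and no reset: what is moved stays moved. The work goes in short steps, Python scripts to look and compute and a tool call to move; the robot and the scene stay as the last step left them, time stands still between calls to the robot, and variables do not carry over. Pictures are saved under pics/ and viewed, and the job is handed in when it is done.

Besides the shell and the picture viewer there is one more tool, called after ">>>" as name(argument=value, ...) on one line, values as JSON. jog_arm: Moves the arm, as the interface text tells. Its arguments: {"type":"object","properties":{"series":{"type":"array"},"force":{"type":"number"}},"required":["series"]}

```bash
ls; mkdir -p pics
cat > h.py <<'E'
import numpy as np, cv2
from rig import r
def cam(n):
    c=r.get_calibration(n); return np.array(c["mtx"]),c
def world(n,dep,c,u,v):
    K=np.array(c["mtx"]);d=dep[v,u] if np.ndim(u) or True else 0
    p=np.stack([(u-K[0,2])/K[0,0]*d,(v-K[1,2])/K[1,1]*d,d],-1)
    if "mount" in c: raise SystemExit
    return p@np.array(c["rotation"]).reshape(3,3).T+np.array(c["position"])
def cloud(n,dep,c):
    v,u=np.mgrid[0:480,0:640]
    return world(n,dep,c,u,v)
E
python3 - <<'E'
from h import *
print(r.sense(), r.hold_point_z)
for n in ["top","side"]:
    p,d=r.grab_frame(n); np.savez(f"{n}0.npz",p=p,d=d)
    cv2.imwrite(f"pics/{n}0.png",p[...,::-1]); print(r.get_calibration(n))
E
```

```text
pics
{'clock': 0.0, 'qpos': array([ 1.26059277e+00,  3.53649637e-01,  1.63415286e+00, -3.58614848e-05,
        1.15522760e+00, -2.43450437e-03]), 'qvel': array([ 0.00080357,  0.00155323,  0.00078176,  0.00074208, -0.00195445,
        0.00070103]), 'joint_efforts': array([ 5.24563948e-04, -6.05262208e+01, -3.42066300e+01,  1.15497933e-04,
        9.59799421e-03, -5.60789644e-06]), 'eef_pos': array([189.21286821, 595.14919671, 230.55275425]), 'tcp_rot': array([-3.12122092,  1.56935851, -1.85817914]), 'contact_force': array([-0.16318615,  0.36785407, -0.17790457]), 'wrist_torque': array([ 0.0282386 , -0.03724434, -0.01083085]), 'opening': 0.999386462133918} 18.700000000000003
{'mtx': array([[481.28228708,   0.        , 314.29694718],
       [  0.        , 481.28228708, 243.21740036],
       [  0.        ,   0.        ,   1.        ]]), 'position': array([ 341.2184618 ,    4.92336445, 1193.479499  ]), 'rotation': array([-2.91559917, -0.00597729, -1.52555466])}
{'mtx': array([[575.53795223,   0.        , 320.79536499],
       [  0.        , 575.53795223, 236.11344011],
       [  0.        ,   0.        ,   1.        ]]), 'position': array([  408.89447111, -1212.98132172,   978.17894289]), 'rotation': array([-2.19284135,  0.01651054, -0.1523504 ])}
```

View pics/top0.png

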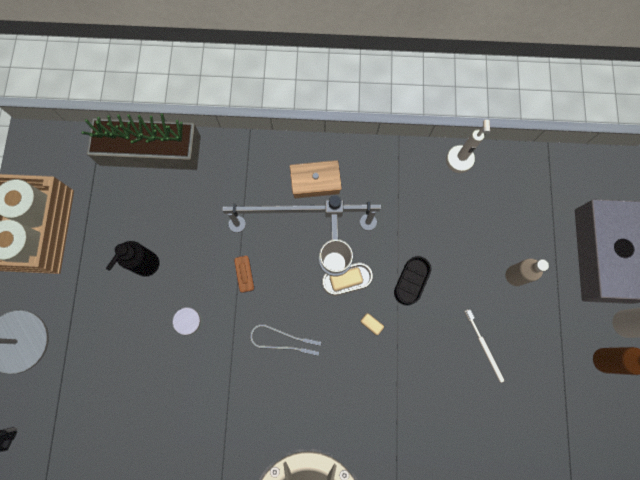

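View pics/side0.png

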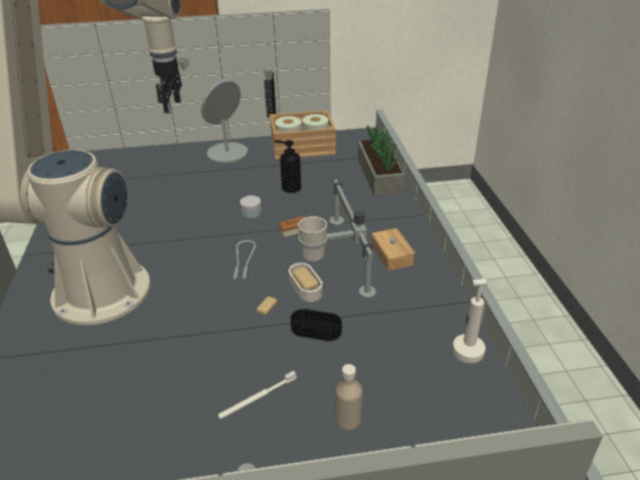

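Top picture: the knob is at (335,202), the tumbler at (336,256), the white dish holding the larger soap at (347,279), the black look-alike dish at (412,281), and a small loose soap at (372,324). The white dish with the soap in it fits the description. I'll measure next and confirm it in an enlarged crop.

```bash
cat > h.py <<'E'
import numpy as np, cv2
from scipy.spatial.transform import Rotation as R
from rig import r
def wpt(c,u,v,d):
    K=np.array(c["mtx"])
    p=np.stack([(u-K[0,2])/K[0,0]*d,(v-K[1,2])/K[1,1]*d,d+0*u],-1)
    if "mount" in c:
        s=c["s"]; M=np.array(c["mount"]); p=p@M[:3,:3].T+M[:3,3]
        return p@R.from_euler('xyz',s["tcp_rot"]).as_matrix().T+s["eef_pos"]
    return p@R.from_euler('xyz',c["rotation"]).as_matrix().T+np.array(c["position"])
def cloud(c,d):
    v,u=np.mgrid[0:480,0:640]; return wpt(c,u,v,d)
def pz(c,u,v,z):
    a=wpt(c,np.float64(u),np.float64(v),100.);b=wpt(c,np.float64(u),np.float64(v),200.)
    return a+(b-a)*(z-a[2])/(b[2]-a[2])
E
python3 - <<'E'
from h import *
c=r.get_calibration("top");f=np.load("top0.npz");W=cloud(c,f["d"]);p=f["p"].astype(int)
crop=f["p"][180:340,220:440]
cv2.imwrite("pics/crop0.png",cv2.resize(crop,None,fx=3.5,fy=3.5,interpolation=cv2.INTER_CUBIC)[...,::-1])
for n,u,v in [("table",300,400),("knob",335,202),("slider",335,211),("soap",347,279),("railL",232,210),("railR",375,208),("dishrim",325,289),("cup",336,264)]:
    print(n,W[v,u].round(1))
# rail points
Z=W[...,2];ok=f["d"]>0
reg=np.zeros(Z.shape,bool);reg[195:220,215:390]=1
m=reg&ok&(Z>128)&(Z<143);P=W[m];print("bar",len(P));
y,x=P[:,1],P[:,0]
for i in range(3):
    k=np.polyfit(y,x,1);e=abs(x-np.polyval(k,y));y,x=y[e<8],x[e<8]
print(k,y.min(),y.max())
m=reg&ok&(Z>175);print("knob",W[m].mean(0),m.sum())
reg[:]=0;reg[260:300,315:380]=1
m=reg&ok&(Z>27)&(Z<45);P=W[m];print("dish",len(P),P.min(0),P.max(0))
sat=(p[...,0]-p[...,2])
ms=m&(sat>45);print("soap",W[ms].mean(0),ms.sum(),cv2.minAreaRect(W[ms][:,:2].astype(np.float32)))
md=m&(sat<35);print("rim",cv2.minAreaRect(W[md][:,:2].astype(np.float32)))
E
```

```text
table [233.6  26.8  -1.7]
knob [668.  -31.8 184.9]
slider [659.8 -34.  144. ]
soap [522.2 -73.3  35.1]
railL [652.2 200.4 140.4]
railR [ 673.6 -125.8  136.3]
dishrim [495.7 -21.   32.4]
cup [549.4 -43.3  81.1]
bar 801
[-6.00224166e-02  6.68135555e+02] -138.10843286866867 224.95213101089868
knob [670.10999674 -31.41062663 183.19106303] 125
dish 691 [ 484.06170951 -134.52551784   27.03439127] [564.05695384 -15.00667717  42.95209123]
soap [521.97455747 -72.41554156  33.81741416] 431 ((523.4144287109375, -71.16172790527344), (38.52974319458008, 74.526123046875), 19.54233741760254)
rim ((522.3748779296875, -75.18803405761719), (62.0691032409668, 122.89164733886719), 20.751319885253906)
```

View pics/crop0.png

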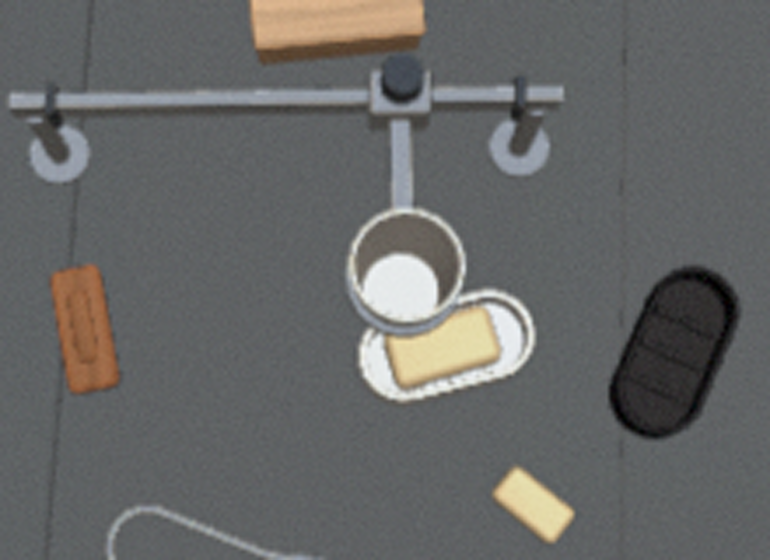

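Crop confirms it: the white oval dish with the larger soap is at the centre. The black dish at right and the small soap below it are look-alikes.

Run:
```python
from h import *
s=r.sense();M=R.from_euler('xyz',s["tcp_rot"]).as_matrix();print(M.round(3))
t=np.array([669.5,-31.3,231]);print("shift tool",M.T@(t-s["eef_pos"]))
for n,a in [("rail",np.arctan2(1,-0.06)),("dish",np.radians(20.5))]:
    z=np.array([np.cos(a),np.sin(a),0]); zz=M.T@z; print(n,"turn about tool x deg:",np.degrees(np.arctan2(-zz[1],zz[2])))
print(r.get_calibration("wrist"))
```

```text
[[-0.    -0.953  0.303]
 [-0.001  0.303  0.953]
 [-1.    -0.    -0.001]]
shift tool [ 2.02793896e-01 -6.47511368e+02 -4.51569190e+02]
rail turn about tool x deg: -21.06782321072971
dish turn about tool x deg: 51.865846085108146
{'mtx': array([[348.37843336,   0.        , 322.0689809 ],
       [  0.        , 348.37843336, 236.55465731],
       [  0.        ,   0.        ,   1.        ]]), 'mount': array([[ 1.25855865e-03, -2.77787202e-01,  9.60641810e-01,
        -1.40980744e+02],
       [ 1.15320525e-03, -9.60641529e-01, -2.77788632e-01,
         7.05102367e+01],
       [ 9.99998543e-01,  1.45743046e-03, -8.88678042e-04,
        -9.36259167e-01],
       [ 0.00000000e+00,  0.00000000e+00,  0.00000000e+00,
         1.00000000e+00]])}
```

>>> jog_arm(series=[[0, 0, 0, 0, -2, -1.4, 1], [0, 0, 0, 0, -4, -2.8, 1], [0, 0, 0, 0, -4, -2.8, 1], [0, 0, 0, 0, -4, -2.8, 1], [0, 0, 0, 0, -4, -2.8, 1], [0, 0, 0, 0, -4, -2.8, 1], [0, 0, 0, 0, -4, -2.8, 1], [0, 0, 0, 0, -4, -2.8, 1], [0, 0, 0, 0, -4, -2.8, 1], [0, 0, 0, 0, -4, -2.8, 1], [0, 0, 0, 0, -4, -2.8, 1], [0, 0, 0, 0, -4, -2.8, 1], [0, 0, 0, 0, -4, -2.8, 1], [0, 0, 0, 0, -4, -2.8, 1], [0, 0, 0, 0, -4, -2.8, 1], [0, 0, 0, 0, -4, -2.8, 1], [0, 0, 0, 0, -2.8, -1.8, 1], [-7, 0, 0, 0, 0, 0, 1], [-7, 0, 0, 0, 0, 0, 1], [-7, 0, 0, 0, 0, 0, 1]], force=40)

```text
clock: 2.1
eef_pos: [669.8, -32.0, 230.5]
tcp_rot: [1.391, 1.57, 3.025]
contact_force: [0.5, -0.3, 0.1]
opening: 1.003
```

Run:
```python
from h import *
s=r.sense();c=dict(r.get_calibration("wrist"),s=s);p,d=r.grab_frame("wrist");cv2.imwrite("pics/w1.png",p[...,::-1]);np.savez("w1.npz",p=p,d=d)
M=R.from_euler('xyz',s["tcp_rot"]).as_matrix();print(s["eef_pos"],M.round(3),s["clock"])
W=cloud(c,d);m=(d>0)&(W[...,2]>178)&(abs(W[...,1]+31)<40)&(abs(W[...,0]-669)<30)
P=W[m];print(len(P),P.mean(0),P.min(0),P.max(0))
t=np.array([669.5,-31.3,155]);print(M.T@(t-s["eef_pos"]))
```

```text
[669.75947432 -31.95026644 230.51563918] [[-0.001 -0.998 -0.063]
 [ 0.    -0.063  0.998]
 [-1.     0.001  0.   ]] 2.1
32652 [655.33821958 -32.11462205 309.60514064] [646.7739797  -70.99967314 178.04622001] [685.56020593   8.9986377  331.42952137]
[75.51598916  0.12767113  0.64885641]
```

View pics/w1.png

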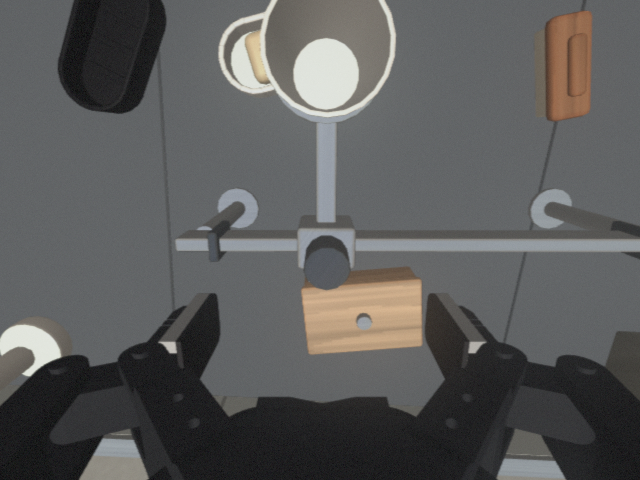

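The wrist picture shows the knob at (327,262), the right collar at (213,247) and the tumbler at (328,60), with the knob centred between the fingers in the jaw direction.

Run:
```python
from h import *
s=r.sense();c=dict(r.get_calibration("wrist"),s=s);d=np.load("w1.npz")["d"]
W=cloud(c,d);Z=W[...,2];v,u=np.mgrid[0:480,0:640];m=(d>0)&(Z>180)&(Z<192)&(abs(u-327)<40)&(abs(v-262)<40)
P=W[m];print(len(P),P.mean(0),P.min(0),P.max(0))
```

```text
1635 [671.46205499 -29.8138012  183.20991184] [658.77239087 -43.18213243 180.00241249] [685.47869678 -16.0427681  185.49376151]
```

>>> jog_arm(series=[[0, 0, 0, 2.5, -0.15, 0.15, 1], [0, 0, 0, 2.5, 0, 0, 1], [0, 0, 0, 1.5, 0, 0, 1], [0, 0, 0, 1, 0, 0, 1], [0, 0, 0, 0, 0, 0, 0], [0, 0, 0, 0, 0, 0, 0], [0, 0, 0, 0, 0, 0, 0], [0, 0, 0, 0, 0, 0, 0], [0, 0, 0, 0, 0, 0, 0], [0, 0, 0, 0, 0, 0, 0]], force=40)

```text
clock: 3.15
eef_pos: [672.0, -29.9, 157.5]
tcp_rot: [-1.636, 1.569, -0.007]
contact_force: [-1.7, 0.3, 5.4]
opening: 0.313
```

>>> jog_arm(series=[[0, 0, 0, 0, 0, 0.8, 0], [0, 0, 0, 0, 0, 1.7, 0], [0, 0, 0, 0, 0, 2.5, 0], [0, 0, 0, 0, 0, 2.5, 0], [0, 0, 0, 0, 0, 2.5, 0], [0, 0, 0, 0, 0, 2.5, 0], [0, 0, 0, 0, 0, 2.5, 0], [0, 0, 0, 0, 0, 2, 0], [0, 0, 0, 0, 0, 1, 0], [0, 0, 0, 0, 0, 0.5, 0], [0, 0, 0, 0, 0, 0, 0]])

```text
clock: 4.25
eef_pos: [660.5, 156.0, 157.5]
tcp_rot: [-0.818, 1.57, 0.812]
contact_force: [-3.0, 1.4, 7.2]
opening: 0.315
```

>>> jog_arm(series=[[0, 0, 0, 0, 0, 0.3, 0], [0, 0, 0, 0, 0, 0.3, 0], [0, 0, 0, 0, 0, 0.3, 0], [0, 0, 0, 0, 0, 0, 0]])

```text
clock: 4.65
eef_pos: [660.0, 164.1, 157.5]
tcp_rot: [-1.373, 1.57, 0.256]
contact_force: [-3.4, -0.0, 8.1]
opening: 0.316
```

>>> jog_arm(series=[[0, 0, 0, 0, 0, 0.3, 0], [0, 0, 0, 0, 0, 0.3, 0], [0, 0, 0, 0, 0, 0.2, 0], [0, 0, 0, 0, 0, 0, 0]])

```text
clock: 5.05
eef_pos: [659.5, 171.9, 157.5]
tcp_rot: [-1.522, 1.57, 0.107]
contact_force: [-2.4, -0.3, 8.7]
opening: 0.315
```

```bash
python3 -c "
from h import *
s=r.sense();print(s['eef_pos'],s['contact_force'])"
```

```text
[659.54169802 171.92547911 157.52482252] [-2.40225722 -0.28785265  8.68227797]
```

>>> jog_arm(series=[[0, 0, 0, 0, 0, 0.2, 0], [0, 0, 0, 0, 0, 0.2, 0], [0, 0, 0, 0, 0, 0.0, 0]])

```text
clock: 5.35
eef_pos: [659.3, 175.3, 157.5]
tcp_rot: [-2.732, 1.57, -1.103]
contact_force: [-4.5, -3.1, 8.0]
opening: 0.314
```

>>> jog_arm(series=[[0, 0, 0, 0, 0, 0.2, 0], [0, 0, 0, 0, 0, 0.2, 0], [0, 0, 0, 0, 0, 0.0, 0]])

```text
clock: 5.65
eef_pos: [659.3, 175.4, 157.5]
tcp_rot: [3.112, 1.564, -1.542]
contact_force: [-2.9, -19.2, 10.1]
opening: 0.315
```

>>> jog_arm(series=[[0, 0, 0, 0, 0, -0.2, 0], [0, 0, 0, 0, 0, 0, 0], [0, 0, 0, 0, 0, 0, 0.8], [0, 0, 0, 0, 0, 0, 0.8], [0, 0, 0, 0, 0, 0, 0.8], [0, 0, 0, 0, 0, 0, 0.8], [0, 0, 0, 0, 0, 0, 0.8], [0, 0, 0, -3, 0, 0, 0.8], [0, 0, 0, -4, 0, 0, 0.8], [0, 0, 0, -3, 0, 0, 1], [0, 0, 0, 0, 0, 0, 1]])

```text
clock: 6.75
eef_pos: [661.6, 178.6, 261.6]
tcp_rot: [-1.361, 1.563, 0.268]
contact_force: [-0.2, -0.0, -0.1]
opening: 0.999
```

Run:
```python
from h import *
s=r.sense();print(s["eef_pos"],s["opening"])
p,d=r.grab_frame("top");np.savez("top1.npz",p=p,d=d)
cv2.imwrite("pics/crop1.png",cv2.resize(p[170:350,210:440],None,fx=3.3,fy=3.3,interpolation=cv2.INTER_CUBIC)[...,::-1])
s=r.sense();c=dict(r.get_calibration("wrist"),s=s);p,d=r.grab_frame("wrist");cv2.imwrite("pics/w2.png",p[...,::-1])
```

```text
[661.55897736 178.58829696 261.61306518] 0.9993193151172838
```

View pics/crop1.png

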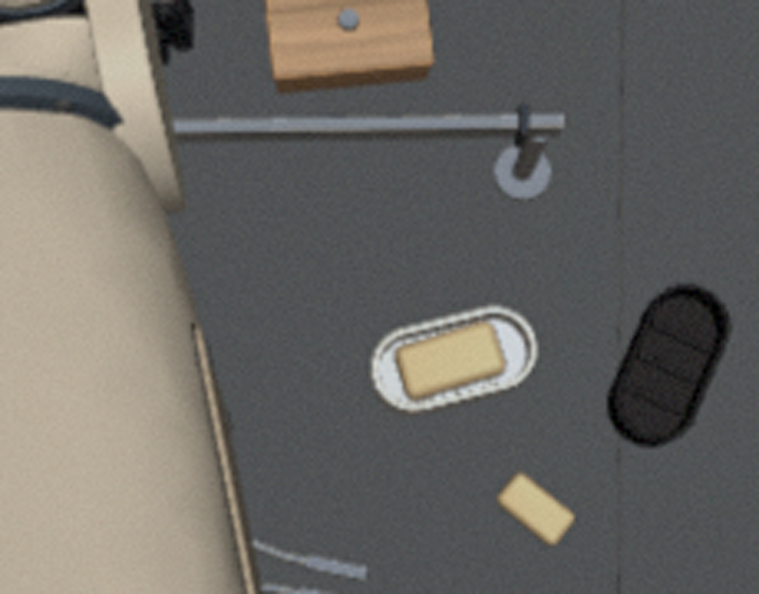

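View pics/w2.png

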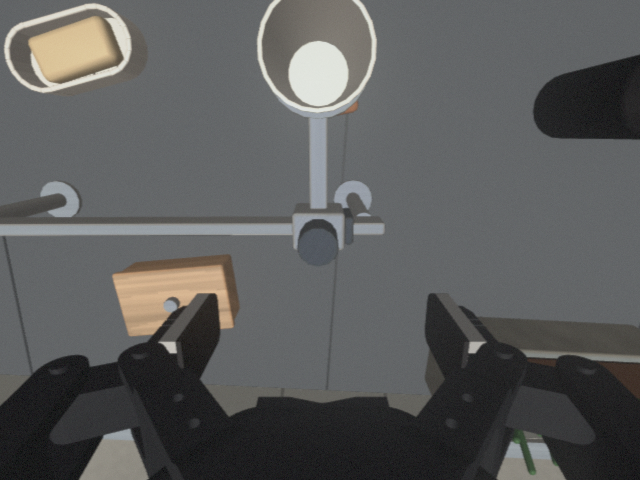

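In the wrist picture the slider (318,228) touches the left collar (348,228). In the top crop the dish is fully uncovered at (455,358), with the soap in it.

Run:
```python
from h import *
c=r.get_calibration("top");f=np.load("top1.npz");W=cloud(c,f["d"]);p=f["p"].astype(int)
Z=W[...,2];reg=np.zeros(Z.shape,bool);reg[255:300,315:380]=1
print("table z",np.median(Z[300:320,320:360]))
m=reg&(f["d"]>0)&(Z>24)&(Z<45);sat=p[...,0]-p[...,2]
for n,mm in [("rim",m&(sat<35)),("soap",m&(sat>45))]:
    print(n,mm.sum(),np.median(Z[mm]),cv2.minAreaRect(W[mm][:,:2].astype(np.float32)))
# colour-based outer outline
br=((p.min(2)>110)&reg) | (reg&(sat>45))
# dish top-plane outline via convex hull of bright pixels with z>26
k=m; cnt=cv2.convexHull(np.argwhere(m)[:,::-1].astype(np.int32)); q=np.array([pz(c,a[0][0],a[0][1],34) for a in cnt])
print("hull rect",cv2.minAreaRect(q[:,:2].astype(np.float32)))
s=r.sense();M=R.from_euler('xyz',s["tcp_rot"]).as_matrix();print(M.round(3))
rc=cv2.minAreaRect(W[m&(sat<35)][:,:2].astype(np.float32))
t=np.array([*rc[0],150.]);print("shift",M.T@(t-s["eef_pos"]))
```

```text
table z -0.7518825645222478
rim 340 32.23723528359801 ((523.9940185546875, -74.53150177001953), (62.926841735839844, 124.32456970214844), 18.014244079589844)
soap 459 33.844589748398676 ((523.4825439453125, -71.57098388671875), (38.64788818359375, 74.1673583984375), 19.45494270324707)
hull rect ((523.3905029296875, -74.22077178955078), (62.878658294677734, 123.85282135009766), 16.83424186706543)
[[ 0.001 -0.998 -0.059]
 [ 0.    -0.059  0.998]
 [-1.    -0.001  0.   ]]
shift [ 106.64003779  150.15124354 -244.13237997]
```

>>> jog_arm(series=[[0, 0, 0, 0, 1, -1.5, 1], [0, 0, 0, 0, 2, -3.3, 1], [0, 0, 0, 0, 2, -3.3, 1], [0, 0, 0, 0, 2, -3.3, 1], [0, 0, 0, 0, 2, -3.3, 1], [0, 0, 0, 0, 2, -3.3, 1], [0, 0, 0, 0, 2, -3.3, 1], [0, 0, 0, 0, 2, -3.1, 1], [8.3, 0, 0, 0, 0, 0, 1], [8.3, 0, 0, 0, 0, 0, 1], [8.3, 0, 0, 0, 0, 0, 1], [8.3, 0, 0, 0, 0, 0, 1], [8.3, 0, 0, 0, 0, 0, 1], [8.3, 0, 0, 0, 0, 0, 1], [8.3, 0, 0, 0, 0, 0, 1], [8.3, 0, 0, 0, 0, 0, 1], [8.3, 0, 0, 0, 0, 0, 1], [0, 0, 0, 4, 0, 0, 1]])

```text
clock: 8.65
eef_pos: [526.3, -74.9, 218.6]
tcp_rot: [-0.461, 1.564, -0.14]
contact_force: [0.6, -1.1, 0.0]
opening: 0.997
```

Run:
```python
from h import *
s=r.sense();c=dict(r.get_calibration("wrist"),s=s);p,d=r.grab_frame("wrist");cv2.imwrite("pics/w3.png",p[...,::-1])
np.savez("w3.npz",p=p,d=d)
M=R.from_euler('xyz',s["tcp_rot"]).as_matrix();print(s["eef_pos"],M.round(3),s["clock"])
W=cloud(c,d);Z=W[...,2];p=p.astype(int)
m=(d>0)&(Z>28)&(Z<38)&(abs(W[...,0]-523)<50)&(abs(W[...,1]+74)<75);sat=p[...,0]-p[...,2]
for n,mm in [("all",m),("soap",m&(sat>45))]:
    rc=cv2.minAreaRect(W[mm][:,:2].astype(np.float32));print(n,mm.sum(),np.median(Z[mm]),rc)
    print(M.T@(np.array([*rc[0],6.])-s["eef_pos"]))
print("tool z yaw",np.degrees(np.arctan2(M[1,2],M[0,2])))
```

```text
[526.31637264 -74.91919677 218.61734803] [[ 0.007 -0.315  0.949]
 [-0.001  0.949  0.315]
 [-1.    -0.003  0.006]] 8.65
all 4993 32.7115068821455 ((526.1402587890625, -72.5955581665039), (61.76340866088867, 122.79296875), 16.924863815307617)
[212.60937757   2.88715168  -0.695642  ]
soap 3086 33.10969438053279 ((524.9360961914062, -70.08901977539062), (38.954349517822266, 74.36322021484375), 19.070125579833984)
[212.59915874   5.64546178  -1.04829371]
tool z yaw 18.37417422434338
```

View pics/w3.png

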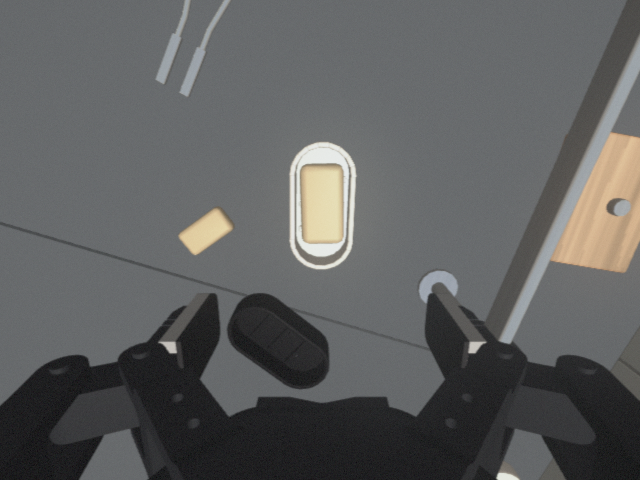

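The wrist picture shows the dish at (323,206) upright between the jaws, with the soap in it. The small soap (206,231) and the black dish (278,340) are clear of the fingers. Next I'll check where the fingertips really are when open.

Run:
```python
from h import *
d=np.load("w3.npz")["d"];c=r.get_calibration("wrist");K=c["mtx"];M=np.array(c["mount"])
v,u=np.mgrid[0:480,0:640];P=np.stack([(u-K[0,2])/K[0,0]*d,(v-K[1,2])/K[1,1]*d,d],-1)@M[:3,:3].T+M[:3,3]
m=(d>0)&(d<190)&(v>280)&(P[...,0]<40)
for side in (-1,1):
    Q=P[m&(np.sign(u-320)==side)]; i=np.argsort(-Q[:,0])[:200]; print(side,Q[i[0]],np.percentile(Q[:,0],[95,99,99.9]),np.median(Q[i],0))
for a in [(300,205),(300,435),(345,170),(345,475)]: print(a,P[a])
```

```text
-1 [-11.44394946  -0.85222009 -43.28976339] [-34.04474195 -18.62847992 -12.76527473] [-14.73629964   0.48285416 -43.27659975]
1 [-11.24774087  -1.79553746  42.42574376] [-34.16679722 -18.78497471 -12.89527929] [-14.65040697   1.01214587  42.2084901 ]
(300, 205) [-22.64742     10.63346641 -44.40263797]
(300, 435) [-20.57911757   9.69088573  42.20160323]
(345, 170) [-49.19815061   8.9475981  -46.54560981]
(345, 475) [-48.97727601   8.89081683  45.51523117]
```

>>> jog_arm(series=[[1, 0, 0, 3, 0.3, -0.1, 1], [0, 0, 0, 4, 0, 0, 1], [0, 0, 0, 4, 0, 0, 1], [0, 0, 0, 4, 0, 0, 1], [0, 0, 0, 3, 0, 0, 1], [0, 0, 0, 2, 0, 0, 1], [0, 0, 0, 1, 0, 0, 1], [0, 0, 0, 0, 0, 0, 1]])

```text
clock: 9.5
eef_pos: [520.2, -71.8, 4.8]
tcp_rot: [2.697, 1.567, 3.005]
contact_force: [-0.1, 0.0, 0.7]
opening: 1.001
```

Run:
```python
from h import *
s=r.sense();print(s["eef_pos"],s["contact_force"]);p,d=r.grab_frame("wrist");cv2.imwrite("pics/w4.png",p[...,::-1])
```

```text
[520.24897415 -71.84282629   4.8037263 ] [-0.09894303  0.02644699  0.72298444]
```

View pics/w4.png

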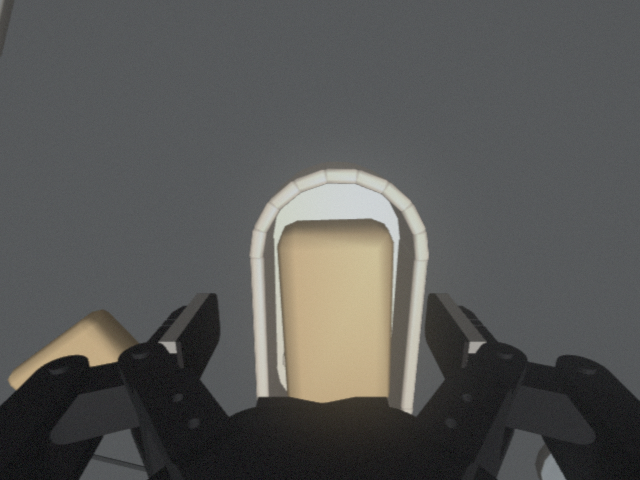

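The wrist picture shows the dish rim from columns 257 to 425, so its centre is near 339. The jaw midline is at 322, so I need to shift about 5 mm along tool z.

>>> jog_arm(series=[[0, 0, 0, 0, 0, 0.5, 1], [0, 0, 0, 0.6, 0, 0, 1], [0, 0, 0, 0, 0, 0, 1]])

```text
clock: 9.85
eef_pos: [527.0, -70.5, 0.5]
tcp_rot: [-0.469, 1.57, -0.161]
contact_force: [-0.5, -0.2, 0.2]
opening: 1.001
```

Run:
```python
from h import *
s=r.sense();print(s["eef_pos"],s["contact_force"]);p,d=r.grab_frame("wrist");cv2.imwrite("pics/w5.png",p[...,::-1])
```

```text
[527.01462111 -70.53453189   0.5493132 ] [-0.49672979 -0.2471871   0.19289192]
```

View pics/w5.png

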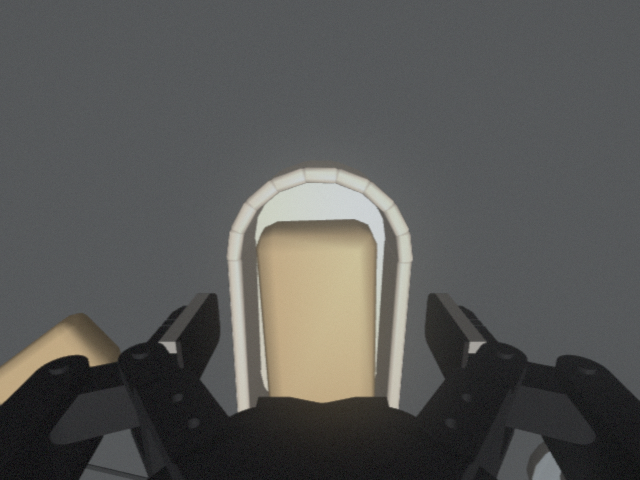

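The dish is now centred (rim from 232 to 408, jaw midline 322).

>>> jog_arm(series=[[0, 0, 0, 0.3, 0, 0, 1], [0, 0, 0, 0, 0, 0, 0.5], [0, 0, 0, 0, 0, 0, 0.3], [0, 0, 0, 0, 0, 0, 0.3], [0, 0, 0, 0, 0, 0, 0.3], [0, 0, 0, 0, 0, 0, 0.3]], force=40)

```text
clock: 10.5
eef_pos: [526.5, -70.6, -2.6]
tcp_rot: [2.843, 1.571, -3.131]
contact_force: [-0.9, -0.1, 4.1]
opening: 0.724
```

Run:
```python
from h import *
s=r.sense();print(s["eef_pos"],s["contact_force"],s["opening"]);p,d=r.grab_frame("wrist");cv2.imwrite("pics/w6.png",p[...,::-1])
```

```text
[526.47246921 -70.57099418  -2.59002122] [-0.94822602 -0.10114001  4.06786674] 0.7236696056791125
```

View pics/w6.png

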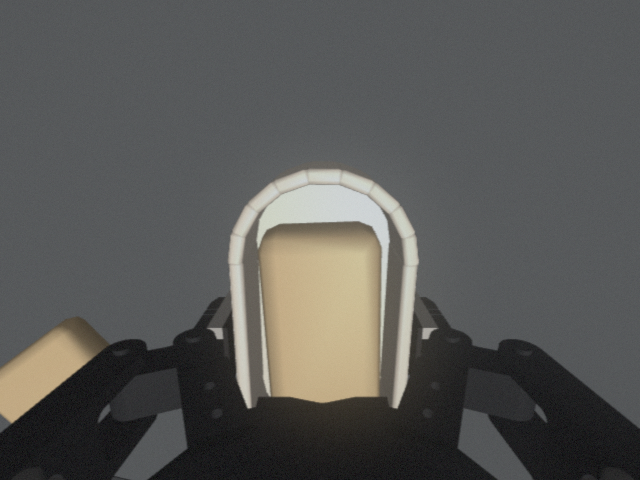

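Both pads are on the straight sides of the dish (opening 0.724, about 62 mm). I'll firm up the grip and lift slowly.

>>> jog_arm(series=[[0, 0, 0, 0, 0, 0, 0.3], [0, 0, 0, 0, 0, 0, 0.3], [0, 0, 0, -0.3, 0, 0, 0.3], [0, 0, 0, -0.7, 0, 0, 0.3], [0, 0, 0, -1, 0, 0, 0.3], [0, 0, 0, -1, 0, 0, 0.3], [0, 0, 0, 0, 0, 0, 0.3], [0, 0, 0, 0, 0, 0, 0.3]], force=75)

```text
clock: 11.35
eef_pos: [527.0, -70.6, 27.8]
tcp_rot: [-0.453, 1.57, -0.144]
contact_force: [0.4, -0.3, -3.0]
opening: 0.716
```

Run:
```python
from h import *
s=r.sense();print(s["eef_pos"],s["contact_force"],s["wrist_torque"],s["opening"]);p,d=r.grab_frame("wrist");cv2.imwrite("pics/w7.png",p[...,::-1])
```

```text
[526.97479063 -70.61570775  27.83532003] [ 0.42519766 -0.30105707 -3.01835268] [ 0.03167703 -0.00296436 -0.00154694] 0.7161404284130918
```

View pics/w7.png

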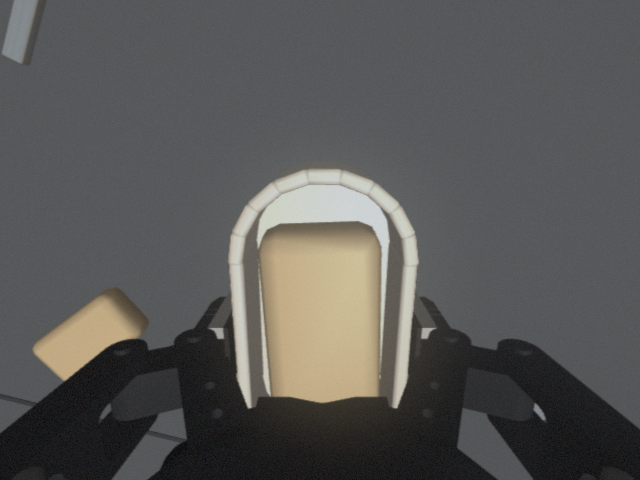

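The dish is lifted 3 cm, the picture shows no tilt or slip, and the wrist carries about 3 N. I'll lift the remaining 12 cm.

>>> jog_arm(series=[[0, 0, 0, -0.5, 0, 0, 0.3], [0, 0, 0, -1, 0, 0, 0.3], [0, 0, 0, -1.5, 0, 0, 0.3], [0, 0, 0, -1.5, 0, 0, 0.3], [0, 0, 0, -1.5, 0, 0, 0.3], [0, 0, 0, -1.5, 0, 0, 0.3], [0, 0, 0, -1.5, 0, 0, 0.3], [0, 0, 0, -1.5, 0, 0, 0.3], [0, 0, 0, -1, 0, 0, 0.3], [0, 0, 0, -0.5, 0, 0, 0.3], [0, 0, 0, 0, 0, 0, 0.3], [0, 0, 0, 0, 0, 0, 0.3], [0, 0, 0, 0, 0, 0, 0.3], [0, 0, 0, 0, 0, 0, 0.3], [0, 0, 0, 0, 0, 0, 0.3], [0, 0, 0, 0, 0, 0, 0.3], [0, 0, 0, 0, 0, 0, 0.3], [0, 0, 0, 0, 0, 0, 0.3], [0, 0, 0, 0, 0, 0, 0.3], [0, 0, 0, 0, 0, 0, 0.3]])

```text
clock: 13.4
eef_pos: [526.6, -70.6, 147.3]
tcp_rot: [2.821, 1.571, 3.129]
contact_force: [0.2, -0.3, -2.5]
opening: 0.717
```

Run:
```python
from h import *
s=r.sense();print(s["eef_pos"],s["contact_force"],s["wrist_torque"],s["opening"],abs(s["qvel"]).max())
M=R.from_euler('xyz',s["tcp_rot"]).as_matrix();print("tool tilt",np.degrees(np.arccos(-M[2,0])))
c=dict(r.get_calibration("wrist"),s=s)
p,d=r.grab_frame("wrist");q,e=r.grab_frame("side")
cv2.imwrite("pics/w8.png",p[...,::-1]);cv2.imwrite("pics/s8.png",cv2.resize(q[130:400,200:520],(800,600) if 0 else (800,675*600//675))[...,::-1])
W=cloud(c,d);x=p.astype(int);v,u=np.mgrid[0:480,0:640]
m=(d>0)&(W[...,2]>165)&(W[...,2]<195)&(x[...,0]-x[...,2]<35)&(x.min(2)>110)&(v<395)&(abs(u-322)<95)
P=W[m];A=np.c_[P[:,:2],np.ones(len(P))]
for i in range(4):
    k=np.linalg.lstsq(A,P[:,2],rcond=None)[0];e_=abs(P[:,2]-A@k);g=e_<3;P,A=P[g],A[g]
print("rim plane z",P[:,2].mean(),"slopes",k[:2],len(P))
```

```text
[526.57366261 -70.55776388 147.28194344] [ 0.24522914 -0.27293102 -2.54038005] [-0.0106803  -0.02209593  0.00353328] 0.7165889602069714 0.0011086648946181904
tool tilt 0.001163954030176512
rim plane z 181.94006414186612 slopes [ 0.00140569 -0.00217702] 7727
```

View pics/w8.png

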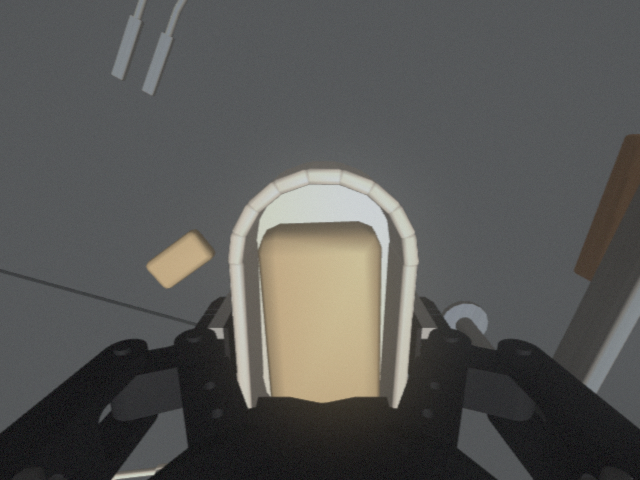

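View pics/s8.png

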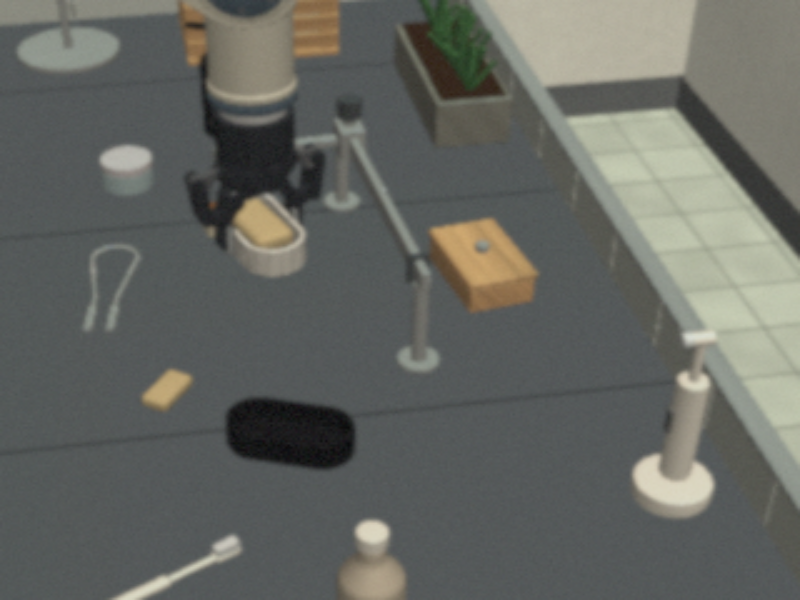

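Both pictures show the dish held level, with the soap in it. Its rim is at z ≈ 182 mm, so the underside is about 148 mm up. The holder knob is at the left end of the rail (348,107 in the side crop).

```bash
python3 -c "
from rig import r
print(r.sign_off())"
```

```text
the job is handed in; nothing more can be done
None
```

The tumbler holder is at the left-hand stop, and the gripper is holding the oval soap dish about 15 cm above the ledge with the soap lying in it. I handed the job in at about 13.5 s; `sign_off` gives no verdict.

- **Holder:** I slid it by its knob until the force along the rail rose to about 19 N. The wrist picture taken after I let go showed the slider touching the left collar, and the last side picture still had it there.
- **Dish:** The last check put the rim at about 182 mm, so the underside is about 148 mm up. The rim's slope was under 0.003, and the arm was still. The opening stayed at 0.717 after the lift, so the grip did not slip.
- **Other items:** I did not plan any contact with the other items and saw none out of place. I did not measure their positions at the end.
- **Disagreement:** The wrist and top cameras differed by 2–3 mm on the dish centre. Close up, the dish was about 5 mm off the jaw midline, so I re-centred before gripping.

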